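Draw the spatula out of the half-covered utensil box

ROBOT

A 6-joint arm with a two-finger parallel gripper is mounted at the origin on a cart in front of the work surface, level with it; the furniture and walls round the work are solid. World frame = base frame: x ahead of the robot, y to its left, z up, the work surface at z = 0. Lengths are in m, angles in degrees, forces in N, time in s.
With the tool pointing down it reaches from about 0.325 to 0.85 m from the base axis. Payload 4.4 kg.
Tool frame: the origin (TCP) lies between the finger pads; the fingertips stand 14 mm ahead of it and the grasp point (between the pads) lies 5 mm behind it (ctrl.tip_extent is the distance from the TCP to the fingertips, in m); z points along the fingers, y is the line along which they close (so a half turn about z gives the same grasp; the last joint's range is limited). The gripper opens to 94 mm and grips with 3 to 60 N. Pads are 16 mm wide; open, the fingers measure 119 mm over their backs; the gripper's body (75 mm by 177 mm) begins 78 mm behind the grasp point.
Start: joints at [-78.753, 11.837, 88.321, -0, 79.842, -8.623], TCP at [0.195, -0.541, 0.219] pointing down, gripper open.
Joint ranges: [-156.59, 156.59], [-49.26, 127.26], [12.9, 141.05], [-63.56, 243.56], [4.71, 150.69], [-161.64, 161.64]. Speed limits (degrees/s): [159.86, 159.86, 180, 180, 180, 180].

INTERFACE

Orientations are given as [roll, pitch, yaw] about the fixed x, y, z axes, in that order (R = Rz(yaw) Ry(pitch) Rx(roll)).
In Python, from workcell import ctrl, grab_frame, get_calibration gives the robot as it stands. The module is installed in compiled form; this text tells all that it offers.
- The arm moves only by the tool servo_tool, never from a script. Its argument "rows" is a list of rows, each a list of 4 numbers: the shift along the tool's x, y, z in mm, then the turn about the tool's z in degrees. In form: [[x, y, z, turn], ...]. A call has exactly 8 rows; each row is the pose to reach, as a shift and turn from the pose commanded when the call began, along the tool's axes at that moment; what a row does not reach only later rows make up. A row lasts 1/10 s, in which the tool goes at most 50 mm and 8.59 degrees, less where a joint would pass 70% of its speed; a pose out of reach is approached as far as the arm can. A call with a gripper value outside its range is refused whole. "gripper" is the finger opening in mm, from 0 to 94, set as the call begins (left out, the last holds). The fingers move at their own pace and stop on an object; "newtons" is the grip in N (left out, the last holds). Time passes only in rows, so rows that repeat a pose let the fingers close, or fill a call up. It gives the time, the measured TCP pose, the force, the opening and the grip force at its end, in the units of the state.
- ctrl.read_state(): the state, without advancing time (a new reading comes with each control period).
- grab_frame(name): name is "scene" or "top"; returns the picture (400x640x3 uint8, blue, green, red); there is no depth.
- get_calibration(name): a dict with "fx", "fy", "cx", "cy" (pixels), "position" and "rotation" of the camera in the world. Camera axes: x right, y down, z forward; pixel columns grow to the right and rows downward; lengths in m; the calibration is good to about 2 mm. A picture is of the moment at which its call begins. get_calibration takes no time and is no camera call.
- ctrl.close_job(): hands the job in; it is judged then, once.
The state is a dict: "time": time; "q": joint angles; "dq": joint speeds; "joint_efforts": joint torques, N m; "position": TCP position; "tcp_rot": TCP orientation; "wrist_force": force on the tool from outside, world axes, zero at the start; "moment": the same for the moment, N m; "opening": finger opening in m; "grip_force": force on a finger pad.
Only numpy, scipy, OpenCV 4.12 (cv2) and the standard library are available. Lean on these libraries where they do the work, as an engineer would, in place of code of your own. Each camera call takes 0.05 s, during which the arm holds its last target. There are 200 camera calls.

TASK

A wooden spoon lies across the open end of the utensil box: lift it off and lay it flat on the worktop close beside the other wooden spoon, parallel to it, bowls pointing the same way and ends roughly level. Then take the spatula, tilt it and draw it out through the opening past the fixed half cover, and finish holding it still in the air in the gripper with the whole of it, both ends, well clear above the box (at least 5 cm over the cover). Leave the other spoon and the other things on the worktop where they are.

Things in the scene. Friction and masses are not known exactly. Their poses are not given: they have to be found in the camera images.
- utensil_box: Fixed wooden utensil box, 333 x 198 mm outside, 315 x 180 mm inside; origin at the centre of its underside, x along its length, pointing away from the robot, z up. Wall tops at 72 mm, floor at 6 mm. A fixed pale half cover (72 to 80 mm high) roofs the near part up to x = -45 mm; from there to x = +157.5 it is open. Cross ribs 12 mm wide at x = -100 and +115 mm, tops at 16 mm, carry the spatula
- cover_edge (a point): middle of the top edge of the half cover where the opening begins (box frame x = -45, z = 80 mm; axes as the box)
- spatula_centre (a point): Spatula, 297 mm long, 0.08 kg, on the ribs in the box, orange head under the cover, black handle in the open part. Point at mid-length, 8 mm above its underside; x along it to the head, z up when flat. Handle x = -149 to -24 mm, 24 mm wide, 16 thick; shaft to x = +60, 10 mm wide, 4 thick; head to x = +149, 52 mm wide, 10 thick
- spatula_head_end (a point): tip of the spatula's orange head, 149 mm from its centre (axes as spatula_centre)
- spatula_handle_end (a point): end of the spatula's black handle, 149 mm from its centre the other way
- loose_spoon_centre (a point): Wooden spoon to be moved, 295 mm long, 14 mm thick, 46 mm wide at the bowl, 30 mm or less at mid-length, 0.045 kg, lying across the open part of the box on its side walls (underside at 72 mm). The point is at mid-length, half-way up (7 mm); x along it to the bowl, z up
- loose_spoon_bowl (a point): point in the bowl of that spoon, 130 mm from its centre along its x
- other_spoon_centre (a point): The other wooden spoon, nearly the same (297 x 45 x 14 mm), lying on the worktop. Mid-length, half-way up; x axis along it to the bowl, z up. Free worktop for one more spoon on its left (+y) side
- candle_jar: Bystander: candle in a glass jar, 76 mm wide, 90 mm high, left of the spoons; origin at the centre of its underside
- salt_shaker: Bystander: salt shaker, 44 mm wide, 90 mm high, at the left; origin at the centre of its underside

How it is judged (in metres and radians):
On the way, in this order (a step that is already met when the one before it is completed fails the run):
1. the spoon from the box lies released, flat and parallel beside the other spoon, bowl the same way (height (world z) of each of loose_spoon_centre, loose_spoon_bowl below 0.02 m and angle between the x axis of loose_spoon_centre and the x axis of other_spoon_centre, either way round below 0.2 rad and x of loose_spoon_bowl in the frame of other_spoon_centre above 0.05 m and horizontal distance between loose_spoon_centre and other_spoon_centre below 0.12 m and x of loose_spoon_centre in the frame of other_spoon_centre between -0.05 and 0.05 m and contact force between the fingers and loose_spoon below 0.1 N and linear speed of loose_spoon below 0.02 m/s), for 0.2 s.
2. the spatula is tilted up through the opening: handle end above the box, head still under the cover (z of spatula_handle_end in the frame of utensil_box above 0.085 m and x of spatula_head_end in the frame of utensil_box below -0.048 m and z of spatula_head_end in the frame of utensil_box below 0.072 m), for 0.1 s.
At the end, for the whole second after the job is handed in: Spoon released on the worktop, centre within 120 mm of the other spoon (50 mm lengthwise), within 0.2 rad of parallel, bowls the same way; spatula held still in the fingers, both ends over 120 mm above the worktop, not touching the box; other spoon within 40 mm of its start (all of step 1 and height (world z) of each of spatula_head_end, spatula_handle_end above 0.12 m and contact force between the fingers and spatula above 1 N and contact force between spatula and utensil_box below 0.1 N and linear speed of spatula below 0.04 m/s and distance of other_spoon_centre from where it was at the start of the episode below 0.04 m); the arm keeps its last pose, push and grip.
It fails at once if the candle is moved more than 30 mm (distance of candle_jar from where it was at the start of the episode above 0.03 m).
It fails at once if the salt shaker is moved more than 30 mm (distance of salt_shaker from where it was at the start of the episode above 0.03 m).
It also fails if it takes over 58 s, if anything falls off the work surface, if the arm or the gripper's body presses on something with over 40 N, if the wrist force passes 120 N, or if a joint passes its speed limit or range.

## Working session

There is one attempt and no reset: what is moved stays moved. The work goes in short steps, Python scripts to look and compute and a tool call to move; the robot and the scene stay as the last step left them, time stands still between calls to the robot, and variables do not carry over. Pictures are saved under pics/ and viewed, at most 13 in all, crops included, and the job is handed in when it is done.

Besides the shell and the picture viewer there is one more tool, called as name(argument=value, ...), one argument or row to a line, values as JSON. servo_tool: Moves the arm, as the interface text tells. Its arguments: {"type":"object","properties":{"rows":{"type":"array"},"gripper":{"type":"number"},"newtons":{"type":"number"}},"required":["rows"]}

```bash
mkdir -p pics; python3 - <<'E'
from workcell import ctrl, grab_frame, get_calibration
import cv2
for n in("scene","top"):
    cv2.imwrite(f"pics/{n}0.png",grab_frame(n)); print(n,get_calibration(n))
s=ctrl.read_state();print(s)
E
```

```text
scene {'fx': 477.5408487138257, 'fy': 477.5408487138257, 'cx': 323.45492553064383, 'cy': 189.97206313830182, 'position': array([0.1081889 , 0.58428509, 1.01686532]), 'rotation': array([-140.94804207,   -1.04273943, -146.34585217])}
top {'fx': 450.7693677350484, 'fy': 450.7693677350484, 'cx': 317.7553281631498, 'cy': 205.51609348217485, 'position': array([ 0.36635652, -0.06267029,  1.21507575]), 'rotation': array([-172.32603202,    0.46900535,  -89.90033369])}
{'time': 0.1, 'q': array([-7.87530357e+01,  1.18778503e+01,  8.83957089e+01, -2.03974242e-03,
        7.98421590e+01, -8.62223244e+00]), 'dq': array([ 0.0109211 , -0.03616843, -0.22534658, -0.01922491,  0.08449153,
        0.00811022]), 'joint_efforts': array([-7.20274948e-04, -3.71870792e+01, -2.82292682e+01,  7.00465031e-02,
        3.11906787e-02, -4.95807308e-05]), 'position': array([ 0.19527536, -0.540082  ,  0.21842942]), 'tcp_rot': array([-1.79885289e+02, -1.53639855e-02,  1.98695431e+01]), 'wrist_force': array([-0.48310475,  0.31445291,  0.44675722]), 'moment': array([ 0.04296358, -0.0080827 , -0.0166215 ]), 'grip_force': 0.0, 'opening': 0.09405534440219131}
```

View pics/scene0.png

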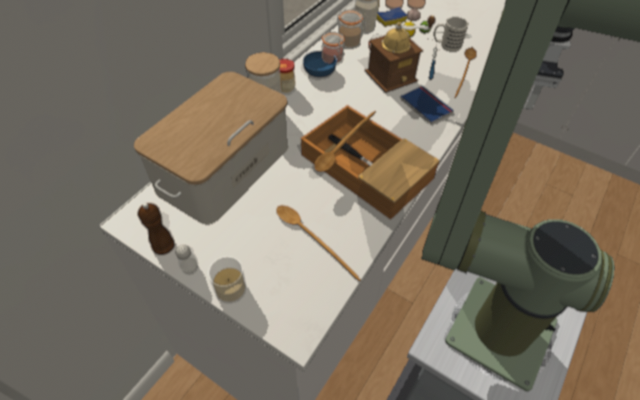

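View pics/top0.png

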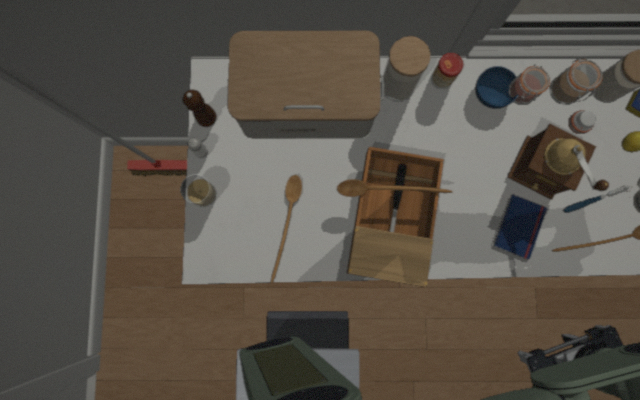

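The top view shows the loose spoon's bowl at about (350,188) and its handle tip at (450,190), the spatula handle at (400,165–205), and the box at columns 350–443. It also shows the other spoon's bowl at (293,190) and handle end at (275,278), and the candle at (198,190). The scene view agrees.

```bash
cat > h.py <<'E'
import numpy as np, cv2
from scipy.spatial.transform import Rotation as R
from workcell import ctrl, grab_frame, get_calibration
def ray(n,p,z):
    c=get_calibration(n); M=R.from_euler('xyz',c['rotation'],degrees=True).as_matrix()
    p=np.atleast_2d(np.array(p,float))
    d=np.c_[(p[:,0]-c['cx'])/c['fx'],(p[:,1]-c['cy'])/c['fy'],np.ones(len(p))]@M.T
    return c['position']+d*((z-c['position'][2])/d[:,2:])
def axis(P):
    P=np.array(P)[:,:2]; r=cv2.minAreaRect((P*1000).astype(np.float32)); b=cv2.boxPoints(r)/1000
    e=[(b[i]+b[(i+1)%4])/2 for i in range(4)]
    k=0 if np.linalg.norm(e[0]-e[2])>np.linalg.norm(e[1]-e[3]) else 1
    return e[k],e[k+2]
def mask(img,lo,hi,x0,y0,x1,y1):
    m=cv2.inRange(cv2.cvtColor(img,cv2.COLOR_BGR2HSV),lo,hi); o=np.zeros_like(m); o[y0:y1,x0:x1]=m[y0:y1,x0:x1]; 
    n,l,s,_=cv2.connectedComponentsWithStats(o)
    return np.argwhere(l==1+np.argmax(s[1:,4]))[:,::-1]
E
python3 - <<'E'
from h import *
t=cv2.imread('pics/top0.png'); s=cv2.imread('pics/scene0.png')
for n,im,box in(('top',t,(262,170,310,285)),('scene',s,(270,200,365,282))):
    px=mask(im,(5,90,40),(25,255,255),*box)
    a,b=axis(ray(n,px,.007)); print('other',n,len(px),a,b,np.linalg.norm(a-b))
px=mask(t,(0,0,0),(180,255,45),380,150,420,230); 
print('handle dark',len(px),px.min(0),px.max(0),axis(ray('top',px,.032)))
a=cv2.resize(t[135:290,325:465],None,fx=4,fy=4,interpolation=cv2.INTER_CUBIC)
b=cv2.resize(s[100:220,290:445],None,fx=4,fy=4,interpolation=cv2.INTER_CUBIC)
cv2.imwrite('pics/a.png',cv2.convertScaleAbs(a,alpha=1.5)); cv2.imwrite('pics/b.png',cv2.convertScaleAbs(b,alpha=1.3))
E
```

```text
other top 623 [0.31969285 0.03244599] [0.61311007 0.03304896] 0.29341784
other scene 551 [0.6134646  0.00325256] [0.32769525 0.08016922] 0.29593965
handle dark 193 [395 163] [406 184] (array([ 0.6412338 , -0.27800465], dtype=float32), array([ 0.5820297 , -0.26883692], dtype=float32))
```

View pics/a.png

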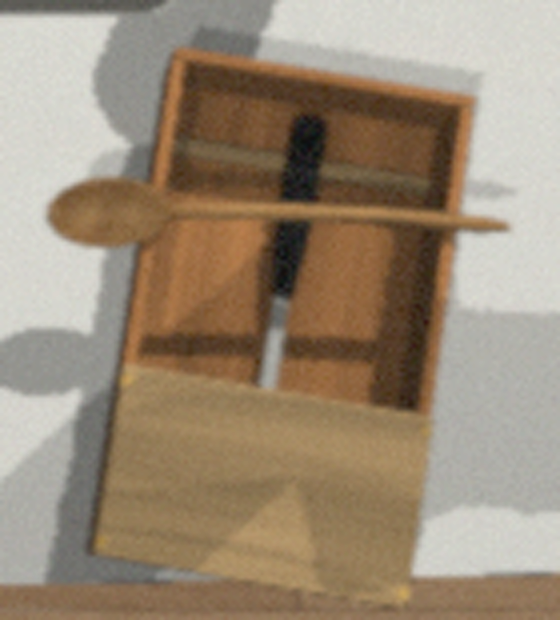

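View pics/b.png

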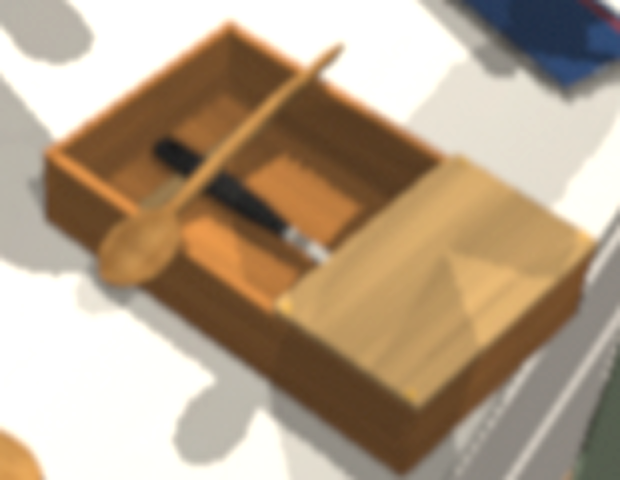

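In crop a (4x), the loose spoon's bowl tip is at (47,212) and its handle tip at (510,227). The spatula handle runs from (310,113) to (282,298), with the shaft reaching (268,388). The box top corners are at (178,50) and (475,98), and the cover's near corners at (93,553) and (408,603). Crop b agrees: bowl tip (102,278), handle tip (340,46), spatula handle end (158,148).

```bash
python3 - <<'E'
from h import *
A=lambda u:(np.array(u)+.0)/4+[325,135]
B=lambda u:(np.array(u)+.0)/4+[290,100]
f=lambda v:np.round(v,4)[:,:2].tolist()
sp=ray('top',A([[47,212],[510,227]]),.079); sb=ray('scene',B([[102,278],[340,46]]),.079)
print('spoon',f(sp),f(sb),[np.linalg.norm(x[0]-x[1]) for x in(sp,sb)], np.degrees(np.arctan2(*(sp[0]-sp[1])[[1,0]])))
bx=ray('top',A([[178,50],[475,98]]),.072);bc=ray('top',A([[408,603],[93,553]]),.08)
bs=ray('scene',B([[45,152],[230,24]]),.072)
print('box',f(bx),f(bc),'scene far',f(bs)); c=np.r_[bx,bc][:,:2]
print('centre',c.mean(0),'len',np.linalg.norm(c[0]-c[3]),np.linalg.norm(c[0]-c[1]))
d=(c[0]+c[1]-c[2]-c[3]);print('yaw',np.degrees(np.arctan2(d[1],d[0])))
h=ray('top',A([[310,113],[282,298],[268,388]]),.030);print('spat',f(h),f(ray('scene',B([[158,148],[280,228]]),.030)))
for n,im,box in(('top','pics/top0.png',(262,170,310,285)),('scene','pics/scene0.png',(270,200,365,282))):
    P=ray(n,mask(cv2.imread(im),(5,90,40),(25,255,255),*box),.007)[:,:2]
    m=P.mean(0); u=np.linalg.svd(P-m,full_matrices=False)[2][0]; u*=np.sign(u[0]); k=(P-m)@u
    print('other',n,'ends',m+u*k.min(),m+u*k.max(),'centre',m+u*(k.min()+k.max())/2,np.degrees(np.arctan2(u[1],u[0])))
print('candle',ray('top',[[198,190]],.09), 'breadbox corner',ray('top',[[380,135]],0))
E
```

```text
spoon [[0.5646, -0.1016], [0.555, -0.3963]] [[0.5712, -0.1043], [0.5552, -0.3903]] [np.float64(0.29488225494687803), np.float64(0.2864469803400254)] 88.13477761702838
box [[0.6727, -0.1874], [0.6408, -0.379]] [[0.319, -0.324], [0.3492, -0.1293]] scene far [[0.6734, -0.1838], [0.6381, -0.3719]]
centre [ 0.49541976 -0.25492931] len 0.3287013844733536 0.19423322164761983
yaw -9.935320029998016
spat [[0.6406, -0.2798], [0.5155, -0.2584], [0.4559, -0.248]] [[0.633, -0.2684], [0.5184, -0.2505]]
other top ends [0.31388772 0.04684625] [0.61333322 0.01125656] centre [0.46361047 0.02905141] -6.777923041843162
other scene ends [0.3245502  0.06746088] [0.61386409 0.00489177] centre [0.46920714 0.03617633] -12.203261395662084
candle [[0.55745001 0.25056607 0.09      ]] breadbox corner [[ 0.72765177 -0.22485184  0.        ]]
```

servo_tool(
  rows=[
    [40,-13,0,-6],
    [90,-30,0,-14],
    [140,-47,0,-22],
    [190,-64,0,-30],
    [240,-81,0,-38],
    [290,-98,0,-46],
    [340,-115,0,-54],
    [380,-129,0,-60],
  ],
  gripper=60,
  newtons=25,
)

```text
time: 0.9
position: [0.5029, -0.2944, 0.219]
tcp_rot: [-180.0, -0.0, 80.2]
wrist_force: [0.0, -0.7, -0.1]
opening: 0.0599
grip_force: 0.0
```

```bash
cat > rem.py <<'E'
import sys; from h import *
x,y,z,psi=map(float,sys.argv[1:5]); s=ctrl.read_state()
M=R.from_euler('xyz',s['tcp_rot'],degrees=True)
d=M.inv().apply(np.array([x,y,z])-s['position'])*1000
print('t',s['time'],np.round(s['position'],4),np.round(s['tcp_rot'],2),'->',np.round(d,1),'turn',round(-((psi-s['tcp_rot'][2]+180)%360-180),2),'F',np.round(s['wrist_force'],1),'open',round(s['opening'],4),'grip',round(s['grip_force'],1))
E
python3 rem.py .561 -.248 .12 88
```

```text
t 0.9 [ 0.5029 -0.2944  0.219 ] [-1.7996e+02 -1.0000e-02  8.0150e+01] -> [55.6 49.4 99. ] turn -7.85 F [ 0.  -0.7 -0.1] open 0.0599 grip 0.0
```

servo_tool(
  rows=[
    [25,22,10,-4],
    [55,49,40,-8],
    [55,49,70,-8],
    [55,49,95,-8],
    [55,49,115,-8],
    [55,49,127,-8],
    [55,49,131,-8],
    [55,49,131,-8],
  ],
)

```text
time: 1.7
position: [0.5595, -0.2506, 0.0881]
tcp_rot: [-180.0, -0.0, 87.9]
wrist_force: [-0.7, 0.3, -0.3]
opening: 0.06
grip_force: 0.0
```

servo_tool(
  rows=[
    [0,0,0,0],
    [0,0,0,0],
    [0,0,0,0],
    [0,0,0,0],
    [0,0,0,0],
    [0,0,0,0],
    [0,0,0,0],
    [0,0,0,0],
  ],
  gripper=0,
)

```text
time: 2.5
position: [0.5602, -0.2508, 0.0892]
tcp_rot: [179.9, 0.0, 87.9]
wrist_force: [-0.7, -1.0, 5.0]
opening: 0.0287
grip_force: 24.9
```

```bash
python3 rem.py .484 .109 .2 -12; python3 -c "
from h import *
cv2.imwrite('pics/c.png',np.hstack([cv2.resize(grab_frame('scene')[80:230,260:440],None,fx=2.2,fy=2.2),cv2.resize(grab_frame('top')[110:260,320:500],None,fx=2.2,fy=2.2)]))"
```

```text
t 2.5 [ 0.5602 -0.2508  0.0892] [1.7993e+02 3.0000e-02 8.7870e+01] -> [ 356.7  -89.4 -111.1] turn 99.87 F [-0.7 -1.   5. ] open 0.0287 grip 24.9
```

View pics/c.png

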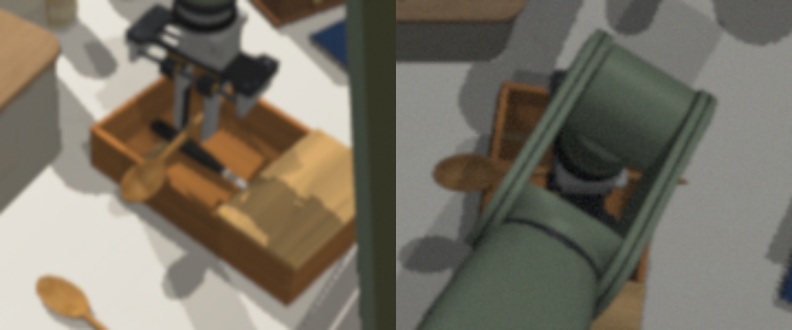

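The views show the fingers closed on the spoon at mid-length, with the opening steady at 28.7 mm. Next I lift it and carry it across.

servo_tool(
  rows=[
    [0,0,-20,0],
    [0,0,-50,0],
    [10,-5,-80,0],
    [40,-20,-105,4],
    [80,-35,-110,12],
    [120,-50,-110,20],
    [160,-65,-110,28],
    [200,-75,-110,36],
  ],
)

```text
time: 3.4
position: [0.4903, -0.0464, 0.1974]
tcp_rot: [-179.9, 0.1, 51.5]
wrist_force: [0.7, 0.7, -0.5]
opening: 0.0282
grip_force: 24.9
```

```bash
python3 rem.py .484 .109 .1 -12
```

```text
t 3.4 [ 0.4903 -0.0464  0.1974] [-1.7989e+02  6.0000e-02  5.1510e+01] -> [ 117.8 -101.4   97.5] turn 63.51 F [ 0.7  0.7 -0.5] open 0.0282 grip 24.9
```

servo_tool(
  rows=[
    [16,-14,0,8],
    [32,-28,0,16],
    [48,-42,10,24],
    [65,-56,25,32],
    [82,-70,40,40],
    [100,-86,60,48],
    [112,-97,80,56],
    [118,-101,97,63.5],
  ],
)

```text
time: 4.2
position: [0.4838, 0.1086, 0.0994]
tcp_rot: [180.0, 0.2, -11.8]
wrist_force: [0.0, 0.1, -1.3]
opening: 0.0285
grip_force: 24.9
```

```bash
python3 rem.py .484 .109 .017 -12; python3 -c "
from h import *
s=grab_frame('scene');t=grab_frame('top');cv2.imwrite('pics/s2.png',s);cv2.imwrite('pics/t2.png',t)
cv2.imwrite('pics/d.png',np.hstack([cv2.resize(s[150:330,180:380],None,fx=2,fy=2),cv2.resize(t[140:320,180:380],None,fx=2,fy=2)]))"
```

```text
t 4.2 [0.4838 0.1086 0.0994] [179.96   0.18 -11.84] -> [ 0.4 -0.5 82.4] turn 0.16 F [ 0.   0.1 -1.3] open 0.0285 grip 24.9
```

View pics/d.png

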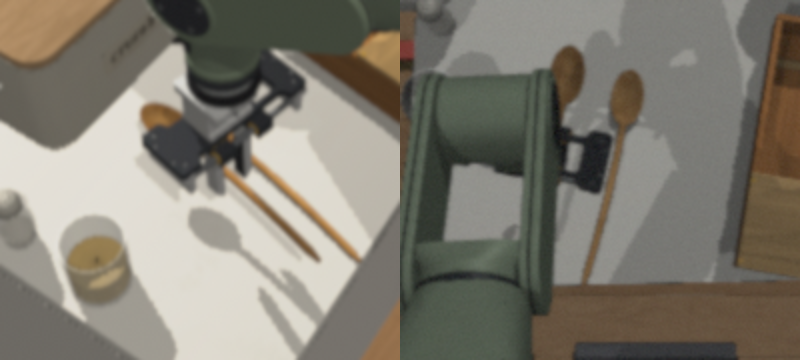

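The held spoon hangs parallel to the other one, both bowls pointing away from the robot, and the candle and shaker are well clear. Next I lower it.

servo_tool(
  rows=[
    [0,0,20,0],
    [0,0,45,0],
    [0,0,62,0],
    [0,0,73,0],
    [0,0,78,0],
    [0,0,80,0],
    [0,0,81,0],
    [0,0,82,0],
  ],
)

```text
time: 5.1
position: [0.4865, 0.1072, 0.0203]
tcp_rot: [-180.0, -0.1, -11.6]
wrist_force: [-0.4, 0.3, -0.7]
opening: 0.0287
grip_force: 24.9
```

servo_tool(
  rows=[
    [0,0,0,0],
    [0,0,0,0],
    [0,0,0,0],
    [0,0,0,0],
    [0,0,0,0],
    [0,0,0,0],
    [0,0,0,0],
    [0,0,0,0],
  ],
  gripper=50,
)

```text
time: 5.9
position: [0.4856, 0.1072, 0.0195]
tcp_rot: [-180.0, -0.0, -11.6]
wrist_force: [0.6, 0.4, 0.0]
opening: 0.0498
grip_force: 0.0
```

servo_tool(
  rows=[
    [0,0,-10,0],
    [0,0,-30,0],
    [0,0,-60,0],
    [0,0,-100,0],
    [0,0,-140,0],
    [0,-20,-170,0],
    [0,20,-180,0],
    [0,60,-183,0],
  ],
)

```text
time: 6.7
position: [0.475, 0.0491, 0.2059]
tcp_rot: [-180.0, -0.4, -11.3]
wrist_force: [0.6, 0.4, -0.3]
opening: 0.0502
grip_force: 0.0
```

```bash
python3 rem.py .607 -.274 .15 -9.7
```

```text
t 6.7 [0.475  0.0491 0.2059] [-179.97   -0.35  -11.34] -> [192.6 290.8  56.9] turn -1.64 F [ 0.6  0.4 -0.3] open 0.0502 grip 0.0
```

servo_tool(
  rows=[
    [20,38,0,0],
    [42,76,0,0],
    [66,114,0,0],
    [90,152,0,-1],
    [114,190,0,-1.5],
    [136,228,0,-1.6],
    [154,262,0,-1.6],
    [169,289,0,-1.6],
  ],
)

```text
time: 7.5
position: [0.581, -0.2711, 0.2031]
tcp_rot: [180.0, -0.0, -10.1]
wrist_force: [0.3, 0.5, 0.9]
opening: 0.0499
grip_force: 0.0
```

```bash
python3 rem.py .5837 -.2685 .026 -9.8; python3 -c "
from h import *
s=grab_frame('scene');t=grab_frame('top');cv2.imwrite('pics/s3.png',s);cv2.imwrite('pics/t3.png',t)
cv2.imwrite('pics/e.png',np.hstack([cv2.resize(s[90:290,200:400],None,fx=2,fy=2),cv2.resize(t[130:330,250:450],None,fx=2,fy=2)]))"
```

```text
t 7.5 [ 0.581  -0.2711  0.2031] [ 1.7997e+02 -3.0000e-02 -1.0110e+01] -> [  2.2  -3.1 177.1] turn -0.31 F [0.3 0.5 0.9] open 0.0499 grip 0.0
```

View pics/e.png

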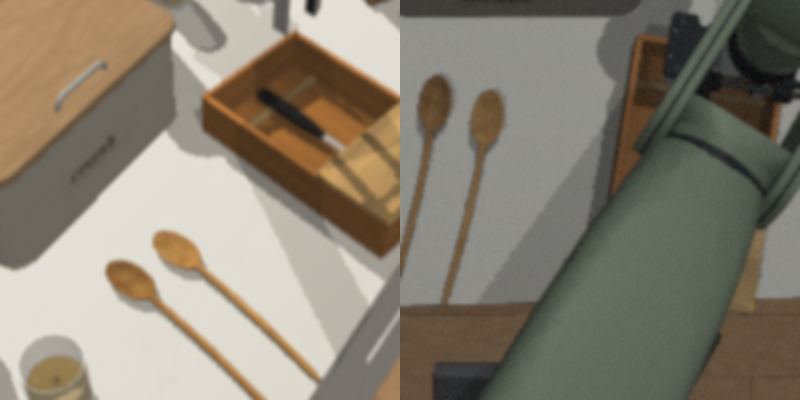

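The spoon lies flat and parallel about 7 cm to the left of the other spoon, with the ends level. The spatula handle is clear inside the box opening, so I descend onto it.

servo_tool(
  rows=[
    [1,-1,30,0],
    [2,-2,65,0],
    [2,-3,100,0],
    [2,-3,130,0],
    [2,-3,152,0],
    [2,-3,167,0],
    [2,-3,174,0],
    [2,-3,176,0],
  ],
  gripper=60,
)

```text
time: 8.4
position: [0.5832, -0.2657, 0.0264]
tcp_rot: [-180.0, 0.0, -10.0]
wrist_force: [-0.5, -0.4, 0.5]
opening: 0.0601
grip_force: 0.0
```

servo_tool(
  rows=[
    [0,0,0,0],
    [0,0,0,0],
    [0,0,0,0],
    [0,0,0,0],
    [0,0,0,0],
    [0,0,0,0],
    [0,0,0,0],
    [0,0,0,0],
  ],
  gripper=0,
  newtons=5,
)

```text
time: 9.2
position: [0.5836, -0.2664, 0.027]
tcp_rot: [180.0, -0.1, -10.0]
wrist_force: [-0.2, -0.6, 3.1]
opening: 0.0229
grip_force: 5.0
```

servo_tool(
  rows=[
    [0,0,-5,0],
    [0,0,-12,0],
    [0,0,-20,0],
    [0,0,-28,0],
    [0,0,-36,0],
    [0,0,-44,0],
    [0,0,-50,0],
    [0,0,-54,0],
  ],
)

```text
time: 10.0
position: [0.5836, -0.2662, 0.0814]
tcp_rot: [180.0, -0.1, -10.0]
wrist_force: [-0.1, 0.1, 0.6]
opening: 0.0231
grip_force: 5.0
```

servo_tool(
  rows=[
    [0,0,-4,0],
    [0,0,-8,0],
    [0,0,-14,0],
    [0,0,-20,0],
    [0,0,-24,0],
    [0,0,-26,0],
    [0,0,-26,0],
    [0,0,-26,0],
  ],
)

```text
time: 10.8
position: [0.5832, -0.266, 0.1064]
tcp_rot: [180.0, -0.0, -10.0]
wrist_force: [1.4, -0.1, -1.5]
opening: 0.0229
grip_force: 5.0
```

```bash
python3 rem.py .5837 -.2685 .026 -9.8; python3 -c "
from h import *
s=grab_frame('scene');t=grab_frame('top')
cv2.imwrite('pics/f.png',np.hstack([cv2.resize(s[70:220,270:450],None,fx=2.2,fy=2.2),cv2.resize(t[120:270,310:490],None,fx=2.2,fy=2.2)]))"
```

```text
t 10.8 [ 0.5832 -0.266   0.1064] [180.    -0.   -10.03] -> [ 0.9  2.3 80.4] turn -0.23 F [ 1.4 -0.1 -1.5] open 0.0229 grip 5.0
```

View pics/f.png

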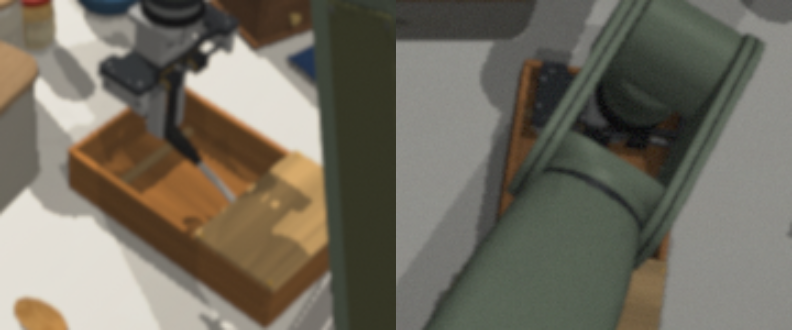

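The spatula is tilted, with the handle up between the fingers and the head still under the cover. I'll firm the grip and draw it out along its own axis.

servo_tool(
  rows=[
    [0,0,0,0],
    [0,0,0,0],
    [4,0,-2,0],
    [10,0,-5,0],
    [18,0,-9,0],
    [26,0,-13,0],
    [34,0,-17,0],
    [40,0,-20,0],
  ],
  newtons=20,
)

```text
time: 11.7
position: [0.6239, -0.2733, 0.1272]
tcp_rot: [180.0, -0.1, -10.0]
wrist_force: [1.2, -0.5, -1.7]
opening: 0.0226
grip_force: 20.0
```

servo_tool(
  rows=[
    [6,0,-3,0],
    [14,0,-7,0],
    [22,0,-11,0],
    [30,0,-15,0],
    [37,0,-18,0],
    [42,0,-21,0],
    [45,0,-23,0],
    [45,0,-23,0],
  ],
)

```text
time: 12.5
position: [0.6675, -0.281, 0.1498]
tcp_rot: [180.0, -0.0, -10.0]
wrist_force: [-0.4, -0.0, -0.4]
opening: 0.0224
grip_force: 20.0
```

```bash
python3 rem.py .5837 -.2685 .026 -9.8; python3 -c "
from h import *
s=grab_frame('scene');t=grab_frame('top')
cv2.imwrite('pics/g.png',np.hstack([cv2.resize(s[60:220,270:450],None,fx=2.2,fy=2.2),cv2.resize(t[100:260,310:490],None,fx=2.2,fy=2.2)]))"
```

```text
t 12.5 [ 0.6675 -0.281   0.1498] [ 1.7999e+02 -4.0000e-02 -1.0020e+01] -> [-84.7   2.2 123.8] turn -0.22 F [-0.4 -0.  -0.4] open 0.0224 grip 20.0
```

View pics/g.png

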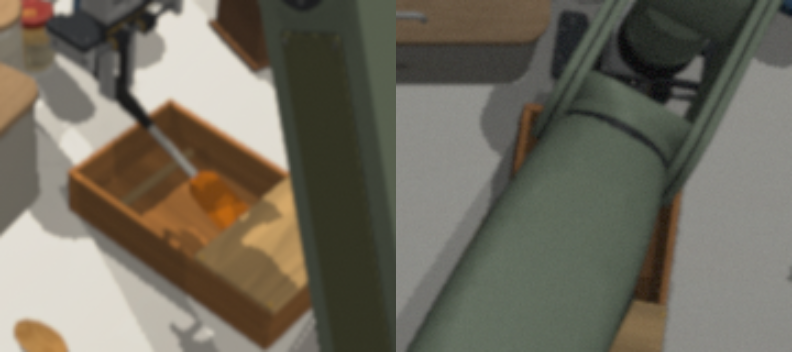

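The orange head is mostly out, with only its tip still just under the cover edge, and the wrist force is about zero. I'll draw it a little further, shifting right to stay away from the bread bin.

servo_tool(
  rows=[
    [2,4,-1,0],
    [6,9,-3,0],
    [11,14,-5,0],
    [17,19,-8,0],
    [23,23,-10,0],
    [28,26,-12,0],
    [31,28,-13,0],
    [32,28,-14,0],
  ],
)

```text
time: 13.4
position: [0.6939, -0.3144, 0.1633]
tcp_rot: [-180.0, 0.0, -10.0]
wrist_force: [-0.4, 0.9, -1.2]
opening: 0.0225
grip_force: 20.0
```

```bash
python3 rem.py .62 -.31 .35 -9.8; python3 -c "
from h import *
s=grab_frame('scene')
cv2.imwrite('pics/h.png',cv2.resize(s[60:220,270:450],None,fx=3,fy=3))"
```

```text
t 13.4 [ 0.6939 -0.3144  0.1633] [-1.800e+02  1.000e-02 -1.004e+01] -> [ -73.5    8.6 -186.7] turn -0.24 F [-0.4  0.9 -1.2] open 0.0225 grip 20.0
```

View pics/h.png

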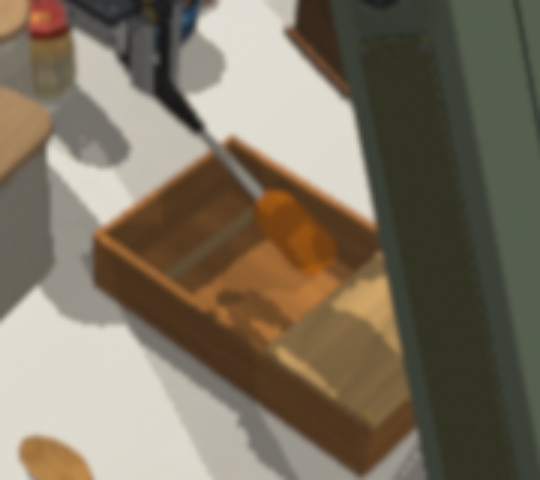

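The whole orange head is now visible and clear of the cover edge, so I lift straight up.

servo_tool(
  rows=[
    [0,0,-8,0],
    [0,0,-20,0],
    [0,0,-36,0],
    [0,0,-54,0],
    [0,0,-72,0],
    [0,0,-90,0],
    [-4,0,-105,0],
    [-10,0,-118,0],
  ],
  newtons=30,
)

```text
time: 14.25
position: [0.6839, -0.3123, 0.2841]
tcp_rot: [179.9, -0.1, -10.0]
wrist_force: [-0.2, 0.2, -1.6]
opening: 0.0223
grip_force: 30.0
```

servo_tool(
  rows=[
    [-6,0,-12,0],
    [-14,0,-26,0],
    [-24,0,-42,0],
    [-34,0,-58,0],
    [-44,0,-74,0],
    [-52,0,-87,0],
    [-58,0,-96,0],
    [-60,0,-100,0],
  ],
)

```text
time: 15.05
position: [0.6243, -0.3019, 0.3835]
tcp_rot: [179.9, -0.1, -10.0]
wrist_force: [0.7, -0.5, -0.5]
opening: 0.0224
grip_force: 30.0
```

servo_tool(
  rows=[
    [0,0,0,0],
    [0,0,0,0],
    [0,0,0,0],
    [0,0,0,0],
    [0,0,0,0],
    [0,0,0,0],
    [0,0,0,0],
    [0,0,0,0],
  ],
)

```text
time: 15.85
position: [0.6247, -0.3018, 0.3815]
tcp_rot: [180.0, -0.0, -10.0]
wrist_force: [0.3, 0.1, -1.5]
opening: 0.0224
grip_force: 30.0
```

```bash
python3 rem.py .62 -.31 .38 -9.8; python3 -c "
from h import *
s=grab_frame('scene');t=grab_frame('top')
cv2.imwrite('pics/i.png',np.hstack([s[0:300,200:560],t[100:400,180:560]]))"
```

```text
t 15.85 [ 0.6247 -0.3018  0.3815] [ 1.800e+02 -1.000e-02 -1.003e+01] -> [-3.2  8.9  1.5] turn -0.23 F [ 0.3  0.1 -1.5] open 0.0224 grip 30.0
```

View pics/i.png

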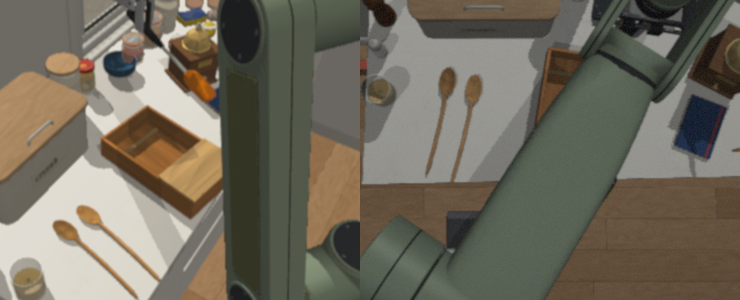

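The spatula is held tilted high above the box, with its head at about (200,85) in the left half. The two spoons lie parallel, and the candle and shaker are undisturbed. I'm handing the job in.

```bash
python3 -c "
from workcell import ctrl
print(ctrl.close_job())"
```

```text
the job is handed in; nothing more can be done
None
```

The job is handed in at about 16 s of the 58 s allowed (no verdict was returned): the loose spoon lies parallel about 7 cm to the left of the other spoon, ends level, and the spatula is held still in the gripper above the box, both ends at least 14 cm above the worktop.

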